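Run the probe steriliser on its third click

ROBOT

A 7-joint arm with a two-finger parallel gripper is mounted at the origin on a cart in front of the work surface, level with it; the furniture and walls round the work are solid. World frame = base frame: x ahead of the robot, y to its left, z up, the work surface at z = 0. Lengths are in m, angles in rad, forces in N, time in s.
With the tool pointing down it reaches from about 0.4 to 0.85 m from the base axis. Payload 4.5 kg.
Tool frame: the origin (TCP) lies on the centre line of the jaws, within the pads' length; the fingertips stand 22 mm ahead of it and the grasp point (between the pads) lies 3 mm ahead of it (bot.tcp_to_tips is the distance from the TCP to the fingertips, in m); z points along the fingers, y is the line along which they close (so a half turn about z gives the same grasp; the last joint's range is limited). The gripper opens to 88 mm and grips with 3 to 60 N. Pads are 18 mm wide; open, the fingers measure 123 mm over their backs; the gripper's body (75 mm by 187 mm) begins 45 mm behind the grasp point.
Start: joints at [1.284, 0.689, -0.195, 1.565, 0.157, 0.902, -0.215], TCP at [0.197, -0.593, 0.226] pointing down, gripper open.
Joint ranges: [-3.01, 3.01], [-0.46, 2.08], [-1.47, 1.51], [0.13, 2.56], [-1, 4.14], [0.04, 2.09], [-2.66, 2.66]. Speed limits (rad/s): [2.57, 2.57, 3.14, 3.14, 3.14, 3.14, 3.14].

INTERFACE

Orientations are given as a rotation vector (axis times angle).
In Python, from rig import bot, snapshot, order gives the robot as it stands.
- The arm moves only by the shell command python3 -m crank 'ROWS' [FORCE]. ROWS is JSON, a list of rows, each an object with "fingers": the finger opening in cm, from 0 to 8.81; "delta_pos": the shift along the tool's x, y, z in cm, a list of three; "twist": the turn about the tool's z in degrees. In form: [{"fingers": fingers, "delta_pos": [x, y, z], "twist": twist}, ...]. A call has 1 to 10 rows; each row is the pose to reach, as a shift and turn from the pose commanded when the call began, along the tool's axes at that moment; what a row does not reach only later rows make up. A row lasts 1/10 s, in which the tool goes at most 50 mm and 8.59 degrees, less where a joint would pass 70% of its speed; a pose out of reach is approached as far as the arm can. A call with a gripper value outside its range is refused whole. The fingers move at their own pace and stop on an object; FORCE is the grip in N (left out, the last holds). Time passes only in rows, so rows that repeat a pose let the fingers close. It gives the time, the measured TCP pose, the force, the opening and the grip force at its end, in the units of the state.
- bot.sense(): the state, without advancing time (a new reading comes with each control period).
- snapshot(name): name is "scene" or "top" or "wrist"; returns a dict with "color" (420x560x3 uint8, red, green, blue), "fx", "fy", "cx", "cy" (pixels), "eye" and "attitude" of the camera in the world. Camera axes: x right, y down, z forward; pixel columns grow to the right and rows downward; lengths in m; the calibration is good to about 2 mm. A picture is of the moment at which its call begins. There is no depth.
- order.finish_job(): hands the job in; it is judged then, once.
The state is a dict: "time": time; "joint_positions": joint angles; "qd": joint speeds; "joint_efforts": joint torques, N m; "ee_pos": TCP position; "ee_rot": TCP orientation; "wrist_force": force on the tool from outside, world axes, zero at the start; "wrist_torque": the same for the moment, N m; "finger_gap": finger opening in m; "gripper_force": force on a finger pad.
Only numpy, scipy, OpenCV 4.12 (cv2) and the standard library are available. Lean on these libraries where they do the work, as an engineer would, in place of code of your own. Each camera call takes 0.05 s, during which the arm holds its last target. There are 200 camera calls.

TASK

Take the red-handled thermometer probe out of the draining rack, drop it tip-down into the steriliser's well with the red collar until its guard sits on the collar, and let go of it. Then push the sprung black plunger down past its first two clicks to the third and keep it there: it springs back up if let go, so the program finishes while the robot is still holding the plunger down. Leave the blue probe in the rack and the other things where they stand.

Things in the scene. Friction and masses are not known exactly. Their poses are not given: they have to be found in the camera images.
- red_probe: thermometer probe with a round red handle, loose, 60 g, standing upright, tip down, in one of the rack's two holes at the start (either one). Origin at the tip, z up along the probe to the handle. Steel stem 10 mm in diameter from z = 0 to 75 mm (pointed over the last 10 mm), black guard disc 29 mm in diameter from z = 75 to 80 mm, red handle 22 mm in diameter from z = 80 to 138 mm
- red_probe_guard (a point): underside of the red probe's guard disc, on the probe's axis (75 mm above its tip)
- blue_probe: the same probe with a blue handle, in the rack's other hole; it stays there
- rack_top (a point): middle of the top of the draining rack, 88 mm above the worktop. The rack is a fixed grey block 70 x 180 mm on a black foot 86 x 196 mm; its position and yaw vary. Its two upright holes, 16 mm in diameter and 80 mm deep, lie on its y axis 55 mm either side of this point; the probes hang in them by their guards
- steriliser: the steriliser, fixed, 124 mm (its x) by 246 mm (its y), 85 mm high: a bare steel block with the well towards its +y, a white housing with the plunger towards its -y, lamps on its front (-x) face. Origin on the worktop under its middle; its position and yaw vary
- well (a point): middle of the mouth of the well, at the top of the flat red collar (38 mm outside, 18 mm inside diameter) that stands 5 mm above the steel block, 90 mm above the worktop, at x = 0, y = +70 mm of the steriliser. The well below is upright, 16 mm in diameter and 83 mm deep from here; a seated probe's guard rests on the collar with 8 mm free under its tip
- plunger_top (a point): middle of the flat top of the black plunger button (46 mm in diameter, 13 mm thick, on an 18 mm stem with rings), at x = 0, y = -70 mm of the steriliser, 158 mm above the worktop when up; it moves down with the plunger
- plunger (a joint): travel of the plunger straight down, in m: 0 = up (start). Clicks at 0.014, 0.028 and 0.042 (third: the red ring on the stem reaches the collar), hard stop just below at 0.045. The spring always pushes back up, with 6 N at the top to 8 N at the bottom, 3.5 N more or less before and after the hump between two clicks (so up to 11 N); let go, it returns to 0
- lamp_front (a point): bare point of the worktop straight below the front (-x) edge of the round metal heat lamp shade that hangs over the back of the worktop: fixed, 285 mm in diameter, its axis 142 mm farther in +x, its lower rim 548 mm above the worktop. The work is done in front of it; keep the wrist and forearm from knocking it when the arm swings across
- salt_shaker: salt shaker, 44 mm in diameter, 90 mm high, origin at its foot; leave it
- ramekin: empty white ramekin, 71 mm in diameter, 44 mm high, origin at its foot; leave it
- label_roll: roll of yellow labels, 73 mm in diameter, 25 mm high, lying flat, origin at its foot; leave it

How it is judged:
On the way, in this order (a step that is already met when the one before it is completed fails the run):
1. the red probe stands in the well, its guard on the collar, and is let go (x of red_probe_guard in the frame of well between -0.006 and 0.006 m and y of red_probe_guard in the frame of well between -0.006 and 0.006 m and z of red_probe_guard in the frame of well between -0.004 and 0.005 m and angle between red_probe's own z axis and vertical below 0.12 rad and contact force between the fingers and red_probe below 0.1 N), for 0.2 s.
2. the robot pushes the plunger down to its third click (value of joint plunger above 0.0395 m and contact force between any of the fingers, the arm and steriliser above 1.5 N), for 0.3 s.
At the end, for the whole second after the job is handed in: the red probe is in the well, released, its guard within 5 mm of the collar's top, within 6 mm of its middle along each axis and upright to 0.12 rad; the plunger is at its third click (joint above 0.0395) and the robot is pressing on it with more than 1.5 N (all of step 1 and all of step 2); the arm keeps its last pose, push and grip.
It fails at once if the blue probe is moved by more than 20 mm (distance of blue_probe from where it was at the start of the episode above 0.02 m).
It fails at once if the salt shaker is moved by more than 30 mm (distance of salt_shaker from where it was at the start of the episode above 0.03 m).
It fails at once if the ramekin is moved by more than 30 mm (distance of ramekin from where it was at the start of the episode above 0.03 m).
It fails at once if the roll of labels is moved by more than 30 mm (distance of label_roll from where it was at the start of the episode above 0.03 m).
It also fails if it takes over 48 s, if anything falls off the work surface, if the arm or the gripper's body presses on something with over 40 N, if the wrist force passes 120 N, or if a joint passes its speed limit or range.

## Working session

There is one attempt and no reset: what is moved stays moved. The work goes in short steps, Python scripts to look and compute and a shell command to move; the robot and the scene stay as the last step left them, time stands still between calls to the robot, and variables do not carry over. Pictures are saved under pics/ and viewed, at most 10 in all, crops included, and the job is handed in when it is done.

```bash
mkdir -p pics; ls; python3 - <<'E'
from rig import bot, snapshot, order
import cv2, numpy as np
s=bot.sense(); print({k:np.round(v,3) for k,v in s.items()})
for n in ["scene","top"]:
    d=snapshot(n); cv2.imwrite(f"pics/{n}0.png",d["color"][:,:,::-1]); np.save(f"{n}0.npy",d,allow_pickle=True)
    print(n,d["fx"],d["fy"],d["cx"],d["cy"],d["eye"],d["attitude"])
E
```

```text
pics
{'time': np.float64(0.0), 'joint_positions': array([ 1.284,  0.69 , -0.195,  1.566,  0.157,  0.902, -0.215]), 'qd': array([ 0.001, -0.001,  0.   , -0.   ,  0.   , -0.002, -0.001]), 'joint_efforts': array([ 0.0000e+00, -5.2756e+01, -1.2670e+00, -1.5343e+01, -5.3000e-02,
        7.0000e-03,  0.0000e+00]), 'ee_pos': array([ 0.197, -0.593,  0.226]), 'ee_rot': array([-3.099e+00, -5.020e-01,  1.000e-03]), 'wrist_force': array([-0.134,  0.653, -1.112]), 'wrist_torque': array([ 0.013, -0.034,  0.03 ]), 'gripper_force': np.float64(0.0), 'finger_gap': np.float64(0.088)}
scene 485.18407598170353 485.18407598170353 283.6408342363246 200.74197271508413 [-0.01330617  0.66997899  0.85904803] [-1.00713577  2.39728468 -1.1145561 ]
top 456.8429077333563 456.8429077333563 274.18993374876123 206.25310840928344 [0.33676778 0.05518909 1.21881683] [-2.0775502   2.15416615 -0.22201468]
```

View pics/scene0.png

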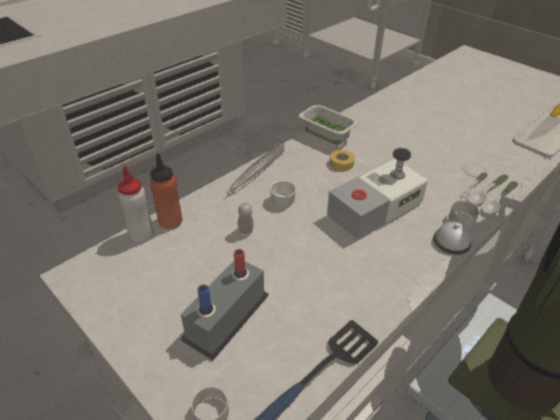

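View pics/top0.png

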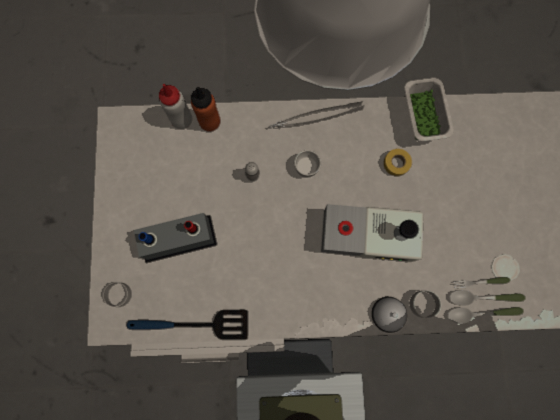

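The scene view shows the rack with the blue probe at (204,297) and the red probe at (239,262). It also shows the red collar at (360,195) and the plunger at (402,155). In the top view, red is at (191,228), blue at (147,239), the collar at (345,228) and the plunger at (409,229). The heat lamp is at the top edge of that view.

```bash
cat > h.py <<'E'
import numpy as np, cv2
from scipy.spatial.transform import Rotation as R
def ray(d,u,v):
    a=R.from_rotvec(d["attitude"]).apply([(u-d["cx"])/d["fx"],(v-d["cy"])/d["fy"],1]); return np.array(d["eye"]),a
def plane(d,u,v,z):
    e,a=ray(d,u,v); return e+a*(z-e[2])/a[2]
def cross(r1,r2):
    A=np.stack([r1[1],-r2[1]],1); t=np.linalg.lstsq(A,r2[0]-r1[0],rcond=None)[0]
    p,q=r1[0]+t[0]*r1[1],r2[0]+t[1]*r2[1]; return (p+q)/2,np.linalg.norm(p-q)
def proj(d,p):
    c=R.from_rotvec(d["attitude"]).inv().apply(np.array(p)-d["eye"]); return d["cx"]+d["fx"]*c[0]/c[2],d["cy"]+d["fy"]*c[1]/c[2]
def blobs(d,kind,amin=20):
    c=d["color"].astype(int); r,g,b=c[...,0],c[...,1],c[...,2]
    m={"red":(r>1.8*g)&(r>1.8*b)&(r>50),"blue":(b>1.5*r)&(b>1.3*g)&(b>45),"black":(c.max(2)<45)}[kind].astype(np.uint8)
    n,l,s,ce=cv2.connectedComponentsWithStats(m)
    return [(np.round(ce[i],1),s[i].tolist()) for i in range(1,n) if s[i][4]>=amin]
def load(n): return np.load(n,allow_pickle=True).item()
E
python3 - <<'E'
from h import *
for n in ["scene0.npy","top0.npy"]:
    d=load(n)
    for k in ["red","blue"]:
        for b in blobs(d,k): print(n,k,b)
d=load("top0.npy")["color"][190:265,120:440]; cv2.imwrite("pics/topcrop.png",cv2.resize(d[:,:,::-1],None,fx=2.5,fy=2.5,interpolation=cv2.INTER_CUBIC))
E
```

```text
scene0.npy red (array([128.8, 183.6]), [119, 166, 22, 28, 345])
scene0.npy red (array([358.9, 194.2]), [353, 190, 13, 9, 78])
scene0.npy red (array([239.5, 261.7]), [235, 252, 9, 20, 110])
scene0.npy blue (array([204.5, 298.2]), [199, 287, 11, 21, 162])
top0.npy red (array([168.8,  94.6]), [159, 84, 21, 22, 339])
top0.npy red (array([208.9, 115.2]), [192, 95, 28, 36, 425])
top0.npy red (array([190.3, 226.6]), [184, 221, 12, 11, 67])
top0.npy red (array([345.1, 227.6]), [338, 221, 15, 14, 137])
top0.npy blue (array([145.5, 237.5]), [138, 232, 14, 11, 78])
top0.npy blue (array([150.9, 325.1]), [129, 322, 44, 7, 213])
```

View pics/topcrop.png

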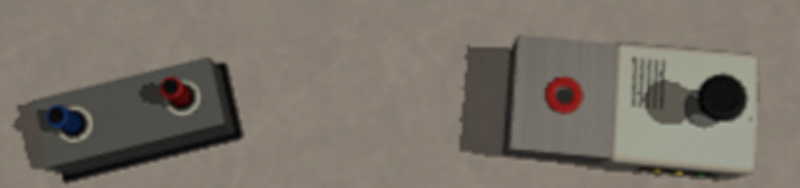

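The crop shows both probes leaning outwards by perspective. The red collar's ring is clean, and the plunger sits to its right (−y), so the steriliser's yaw is near zero.

```bash
python3 - <<'E'
from h import *
t=load("top0.npy"); s=load("scene0.npy")
print("collar",plane(t,345.1,227.6,.09),plane(s,358.9,194.2,.09),cross(ray(t,345.1,227.6),ray(s,358.9,194.2)))
for n,a,b in [("red",(190.3,226.6),(239.5,261.7)),("blue",(145.5,237.5),(204.5,298.2))]:
    print(n,cross(ray(t,*a),ray(s,*b)),plane(t,*a,.125),plane(s,*b,.122))
# white collars round holes: crop px -> image
for n,u,v in [("redring",183,97),("bluering",73,124),("plunger",722,97)]:
    print(n,plane(t,120+u/2.5,190+v/2.5,.158 if n=="plunger" else .089))
for kind in ["black"]:
    for d,n in((t,"t"),(s,"s")):
        for b in blobs(d,kind,60):
            c=b[0]
            if 340<c[0]<430 and 140<c[1]<250: print(n,b,plane(d,*c,.152))
lab=[("lamp edge",345,82,.548),("salt",252,171,.06),("ram",307,163,.04),("lab",398,161,.025)]
for n,u,v,z in lab: print(n,plane(t,u,v,z).round(3))
E
```

```text
collar [ 0.50937804 -0.12995714  0.09      ] [ 0.50796666 -0.12549978  0.09      ] (array([ 0.51053847, -0.13041904,  0.08549133]), np.float64(0.0010922111223356963))
red (array([0.52156213, 0.25186802, 0.11919005]), np.float64(0.001394747278810636)) [0.52001864 0.25039572 0.125     ] [0.52018924 0.25376877 0.122     ]
blue (array([0.49842759, 0.36023015, 0.11814505]), np.float64(0.00025831227222389064)) [0.49731842 0.35824452 0.125     ] [0.49588671 0.36190314 0.122     ]
redring [0.52022036 0.24957394 0.089     ]
bluering [0.49700356 0.35891735 0.089     ]
plunger [ 0.49073045 -0.26812736  0.158     ]
t (array([407. , 229.1]), [394, 220, 24, 18, 290]) [ 0.49104083 -0.26563821  0.152     ]
lamp edge [ 0.673 -0.071  0.548]
salt [0.673 0.1   0.06 ]
ram [ 0.696 -0.048  0.04 ]
lab [ 0.697 -0.297  0.025]
```

```bash
cat > go.py <<'E'
import sys,numpy as np
from rig import bot
from scipy.spatial.transform import Rotation as R
s=bot.sense(); r=R.from_rotvec(s["ee_rot"]); p=np.array(s["ee_pos"])
print("t",round(float(s["time"]),2),"p",p.round(4),"xax",r.as_matrix()[:,0].round(4),"zax",r.as_matrix()[:,2].round(4),"j",np.round(s["joint_positions"],2),"F",np.round(s["wrist_force"],1),"gap",round(float(s["finger_gap"]),4),"grip",round(float(s["gripper_force"]),2))
for a in sys.argv[1:]:
    w=np.array([float(v) for v in a.split(",")]); print(a,"-> cm",(r.inv().apply(w-p)*100).round(2))
print("twist to x=+y:",np.degrees(np.arctan2(*(r.inv().apply([0,1,0])[[1,0]]))).round(2))
E
python3 go.py .45,-.2,.27 .48,.2,.27
```

```text
t 0.1 p [ 0.1969 -0.5926  0.2257] xax [ 9.490e-01  3.154e-01 -1.000e-04] zax [-6.0e-04  1.5e-03 -1.0e+00] j [ 1.28  0.69 -0.19  1.57  0.16  0.9  -0.22] F [-0.3 -0.1  0.6] gap 0.0881 grip 0.0
.45,-.2,.27 -> cm [ 36.4  -29.28  -4.39]
.48,.2,.27 -> cm [ 51.87 -66.29  -4.33]
twist to x=+y: -71.62
```

```bash
python3 -m crank '[{"fingers":8.8,"delta_pos":[3,-2.4,-1],"twist":-7},{"fingers":8.8,"delta_pos":[7,-6,-3],"twist":-15},{"fingers":8.8,"delta_pos":[11,-9,-4.4],"twist":-23},{"fingers":8.8,"delta_pos":[15,-12,-4.4],"twist":-31},{"fingers":8.8,"delta_pos":[19,-15,-4.4],"twist":-39},{"fingers":8.8,"delta_pos":[23,-18.5,-4.4],"twist":-47},{"fingers":8.8,"delta_pos":[27,-22,-4.4],"twist":-55},{"fingers":8.8,"delta_pos":[31,-25,-4.4],"twist":-63},{"fingers":8.8,"delta_pos":[34,-27.5,-4.4],"twist":-71.6},{"fingers":8.8,"delta_pos":[36.4,-29.3,-4.4],"twist":-71.6}]'; python3 go.py .52,.2,.27
```

```text
time: 1.1
ee_pos: [0.4515, -0.1967, 0.2704]
ee_rot: [-2.214, -2.228, -0.003]
wrist_force: [-0.0, -0.5, 0.1]
finger_gap: 0.088
gripper_force: 0.0
t 1.1 p [ 0.4515 -0.1967  0.2704] xax [-0.0066  1.      0.0016] zax [ 7.0e-04  1.6e-03 -1.0e+00] j [ 0.69  0.5  -0.58  1.89  0.35  0.86 -0.05] F [-0.  -0.5  0.1] gap 0.088 grip 0.0
.52,.2,.27 -> cm [39.62  7.11  0.11]
twist to x=+y: 0.38
```

```bash
python3 -m crank '[{"fingers":8.8,"delta_pos":[4,0.7,0],"twist":0},{"fingers":8.8,"delta_pos":[8,1.4,0],"twist":0},{"fingers":8.8,"delta_pos":[12,2.1,0],"twist":0},{"fingers":8.8,"delta_pos":[16,2.9,0],"twist":0},{"fingers":8.8,"delta_pos":[20,3.6,0],"twist":0},{"fingers":8.8,"delta_pos":[24,4.3,0],"twist":0},{"fingers":8.8,"delta_pos":[28,5,0],"twist":0},{"fingers":8.8,"delta_pos":[32,5.7,0],"twist":0},{"fingers":8.8,"delta_pos":[36,6.5,0],"twist":0.4},{"fingers":8.8,"delta_pos":[39.6,7.1,0],"twist":0.4}]'; python3 go.py .52,.25,.25; python3 - <<'E'
from rig import snapshot
from h import *
d=snapshot("wrist"); cv2.imwrite("pics/w1.png",d["color"][:,:,::-1]); np.save("w1.npy",d,allow_pickle=True)
print(d["eye"],R.from_rotvec(d["attitude"]).as_matrix().round(3)); print(blobs(d,"red")); print(proj(d,[.52,.25,.151]),proj(d,[.52,.25,.093]),proj(d,[.509,-.129,.09]))
E
```

```text
time: 2.1
ee_pos: [0.5212, 0.1977, 0.2701]
ee_rot: [-2.229, -2.214, 0.0]
wrist_force: [0.4, -0.2, 0.4]
finger_gap: 0.0878
gripper_force: 0.0
t 2.1 p [0.5212 0.1977 0.2701] xax [0.0067 1.     0.    ] zax [-4.e-04  0.e+00 -1.e+00] j [-0.12  0.58 -0.54  1.71  0.36  0.95 -0.8 ] F [ 0.4 -0.2  0.4] gap 0.0878 grip 0.0
.52,.25,.25 -> cm [ 5.23 -0.15  2.01]
twist to x=+y: -0.38
[0.52041501 0.26637076 0.42744327] [[ 1.    -0.006 -0.003]
 [-0.007 -0.962 -0.272]
 [-0.001  0.272 -0.962]]
[(array([283.8, 118.5]), [270, 106, 29, 29, 311]), (array([553. , 153.3]), [540, 129, 20, 39, 316])]
(np.float64(284.5782379110223), np.float64(123.85337367496601)) (np.float64(284.6507402615878), np.float64(119.87298025448796)) (np.float64(277.4034171984378), np.float64(452.3375388080034))
```

View pics/w1.png

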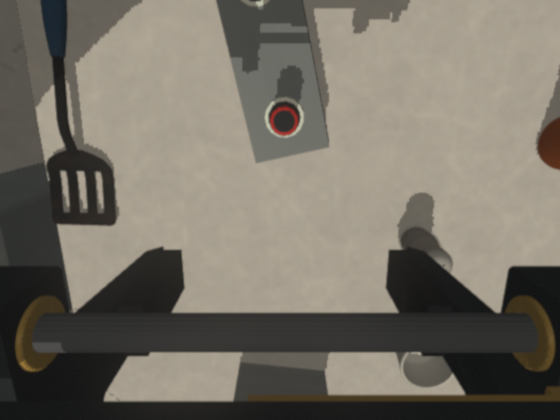

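The wrist view shows the red handle end-on at about (284,120). The finger pair is centred on column 285, and the blue probe is off the top edge.

```bash
python3 - <<'E'
from h import *
d=load("w1.npy"); c=d["color"].astype(int)
m=((c[...,0]>1.8*c[...,1])&(c[...,0]>50)).astype(np.uint8); m[:,400:]=0
cs=max(cv2.findContours(m,cv2.RETR_EXTERNAL,cv2.CHAIN_APPROX_NONE)[0],key=cv2.contourArea)
e=cv2.fitEllipse(cs); print(e, 22/np.mean(e[1])*d["fx"]/1000); print(plane(d,*e[0],.151),plane(d,*e[0],.093))
w=(c.min(2)>140).astype(np.uint8); w[:, :250]=0; w[:,320:]=0; w[:90]=0; w[145:]=0
print(cv2.boundingRect(w)); x,y,ww,h=cv2.boundingRect(w); print(plane(d,x+ww/2,y+h/2,.089))
E
python3 go.py .52,.252,.20 .52,.252,.127
```

```text
((283.70086669921875, 119.7475814819336), (27.458105087280273, 28.312210083007812), 178.06875610351562) 0.29189165428788205
[0.51938015 0.25293283 0.151     ] [0.51916302 0.25011344 0.093     ]
(265, 102, 38, 36)
[0.51941344 0.24969742 0.089     ]
t 2.15 p [0.521  0.2059 0.2706] xax [-0.001   1.      0.0082] zax [ 0.001   0.0082 -1.    ] j [-0.13  0.59 -0.55  1.7   0.35  0.95 -0.81] F [1.5 6.5 1.6] gap 0.0881 grip 0.0
.52,.252,.20 -> cm [ 4.55 -0.11  7.1 ]
.52,.252,.127 -> cm [ 4.49 -0.11 14.4 ]
twist to x=+y: 0.05
```

```bash
python3 -m crank '[{"fingers":8.8,"delta_pos":[0,0,0],"twist":0},{"fingers":8.8,"delta_pos":[0,0,0],"twist":0},{"fingers":8.8,"delta_pos":[0,0,0],"twist":0}]' >/dev/null; python3 go.py .5195,.2515,.20 .5195,.2515,.127
```

```text
t 2.45 p [0.5213 0.1936 0.2701] xax [ 0.0097  1.     -0.0018] zax [-7.0e-04 -1.8e-03 -1.0e+00] j [-0.12  0.58 -0.54  1.71  0.36  0.95 -0.8 ] F [-0.3 -0.5  0.5] gap 0.0877 grip 0.0
.5195,.2515,.20 -> cm [ 5.8  -0.23  7.  ]
.5195,.2515,.127 -> cm [ 5.81 -0.22 14.3 ]
twist to x=+y: -0.56
```

```bash
python3 -m crank '[{"fingers":6,"delta_pos":[1,0,1],"twist":0},{"fingers":6,"delta_pos":[2.5,-0.1,2.5],"twist":0},{"fingers":6,"delta_pos":[4,-0.1,4.5],"twist":0},{"fingers":6,"delta_pos":[5,-0.15,6],"twist":0},{"fingers":6,"delta_pos":[5.4,-0.2,7],"twist":-0.3},{"fingers":6,"delta_pos":[5.4,-0.2,7],"twist":-0.3},{"fingers":6,"delta_pos":[5.4,-0.2,7],"twist":-0.3},{"fingers":6,"delta_pos":[5.4,-0.2,7],"twist":-0.3},{"fingers":6,"delta_pos":[5.4,-0.2,7],"twist":-0.3},{"fingers":6,"delta_pos":[5.4,-0.2,7],"twist":-0.3}]' >/dev/null; python3 go.py .5195,.2515,.127;  python3 - <<'E'
from rig import snapshot
from h import *
d=snapshot("wrist"); cv2.imwrite("pics/w2.png",d["color"][:,:,::-1]); np.save("w2.npy",d,allow_pickle=True)
print(d["eye"])
c=d["color"].astype(int)
m=((c[...,0]>1.8*c[...,1])&(c[...,0]>50)).astype(np.uint8); m[:,400:]=0
cs=max(cv2.findContours(m,cv2.RETR_EXTERNAL,cv2.CHAIN_APPROX_NONE)[0],key=cv2.contourArea)
e=cv2.fitEllipse(cs); print(e); print(plane(d,*e[0],.151),plane(d,*e[0],.12),cv2.boundingRect(cs))
E
```

```text
t 3.45 p [0.5201 0.2494 0.201 ] xax [2.8e-03 1.0e+00 2.0e-04] zax [ 1.e-03  2.e-04 -1.e+00] j [-0.24  0.69 -0.49  1.73  0.42  0.82 -0.93] F [-0.3 -0.7 -0.2] gap 0.0601 grip 0.0
.5195,.2515,.127 -> cm [ 0.21 -0.06  7.4 ]
twist to x=+y: -0.16
[0.51878226 0.31808067 0.35833148]
((285.67041015625, 208.21910095214844), (33.23651885986328, 50.70407485961914), 179.5293731689453)
[0.51932447 0.25766995 0.151     ] [0.51940554 0.2486374  0.12      ] (269, 183, 35, 50)
```

View pics/w2.png

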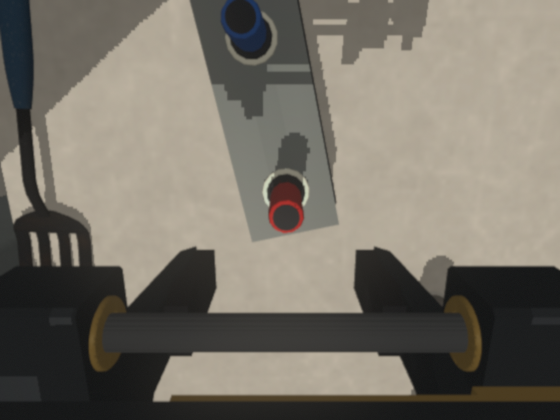

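The red handle's top circle is at (286,216) and its white hole ring is at (286,190). The blue probe is well clear at (242,20). The handle is centred between the fingers, so I descend and grip.

```bash
python3 -m crank '[{"fingers":6,"delta_pos":[0.2,0,1.5],"twist":0},{"fingers":6,"delta_pos":[0.25,0,3.5],"twist":0},{"fingers":6,"delta_pos":[0.25,0,5.5],"twist":0},{"fingers":6,"delta_pos":[0.25,0,6.7],"twist":0},{"fingers":6,"delta_pos":[0.25,0,7.3],"twist":0},{"fingers":6,"delta_pos":[0.25,0,7.3],"twist":0},{"fingers":6,"delta_pos":[0.25,0,7.3],"twist":0},{"fingers":4,"delta_pos":[0.25,0,7.3],"twist":0},{"fingers":1.5,"delta_pos":[0.25,0,7.3],"twist":0},{"fingers":1.5,"delta_pos":[0.25,0,7.3],"twist":0}]' 20; python3 go.py .5195,.252,.127; python3 -m crank '[{"fingers":1.5,"delta_pos":[0,0,0],"twist":0},{"fingers":1.5,"delta_pos":[0,0,0],"twist":0},{"fingers":1.5,"delta_pos":[0,0,0],"twist":0},{"fingers":1.5,"delta_pos":[0,0,0],"twist":0}]' 20
```

```text
time: 4.5
ee_pos: [0.52, 0.2523, 0.1279]
ee_rot: [2.224, 2.219, 0.001]
wrist_force: [0.8, -0.6, -0.1]
finger_gap: 0.0384
gripper_force: 0.0
t 4.5 p [0.52   0.2523 0.1279] xax [2.2e-03 1.0e+00 3.0e-04] zax [ 8.e-04  3.e-04 -1.e+00] j [-0.28  0.79 -0.43  1.79  0.5   0.67 -1.  ] F [ 0.8 -0.6 -0.1] gap 0.0384 grip 0.0
.5195,.252,.127 -> cm [-0.03 -0.05  0.09]
twist to x=+y: -0.12
time: 4.9
ee_pos: [0.5198, 0.2522, 0.1275]
ee_rot: [2.224, 2.219, 0.0]
wrist_force: [0.8, -0.3, 0.8]
finger_gap: 0.0214
gripper_force: 20.0
```

```bash
python3 -m crank '[{"fingers":1.5,"delta_pos":[0,0,-0.5],"twist":0},{"fingers":1.5,"delta_pos":[0,0,-1.5],"twist":0},{"fingers":1.5,"delta_pos":[0,0,-3],"twist":0},{"fingers":1.5,"delta_pos":[0,0,-5],"twist":0},{"fingers":1.5,"delta_pos":[0,0,-7],"twist":0},{"fingers":1.5,"delta_pos":[0,0,-9],"twist":0},{"fingers":1.5,"delta_pos":[0,0,-10.5],"twist":0},{"fingers":1.5,"delta_pos":[0,0,-11.5],"twist":0},{"fingers":1.5,"delta_pos":[0,0,-11.5],"twist":0},{"fingers":1.5,"delta_pos":[0,0,-11.5],"twist":0}]' ; python3 go.py .509,-.08,.243
```

```text
time: 5.9
ee_pos: [0.5194, 0.2519, 0.2422]
ee_rot: [2.224, 2.219, -0.001]
wrist_force: [0.6, 0.0, -0.4]
finger_gap: 0.0217
gripper_force: 20.0
t 5.9 p [0.5194 0.2519 0.2422] xax [ 2.1e-03  1.0e+00 -5.0e-04] zax [-3.e-04 -5.e-04 -1.e+00] j [-0.23  0.64 -0.52  1.68  0.38  0.92 -0.9 ] F [ 0.6  0.  -0.4] gap 0.0217 grip 19.99
.509,-.08,.243 -> cm [-33.2   -0.97  -0.07]
twist to x=+y: -0.12
```

```bash
python3 -m crank '[{"fingers":1.5,"delta_pos":[-2,0,0],"twist":0},{"fingers":1.5,"delta_pos":[-6,-0.1,0],"twist":0},{"fingers":1.5,"delta_pos":[-10,-0.3,0],"twist":0},{"fingers":1.5,"delta_pos":[-14,-0.4,0],"twist":0},{"fingers":1.5,"delta_pos":[-18,-0.5,0],"twist":0},{"fingers":1.5,"delta_pos":[-22,-0.7,0],"twist":0},{"fingers":1.5,"delta_pos":[-26,-0.8,0],"twist":0},{"fingers":1.5,"delta_pos":[-30,-0.9,0],"twist":0},{"fingers":1.5,"delta_pos":[-33,-1,0],"twist":0},{"fingers":1.5,"delta_pos":[-35,-1,0],"twist":0}]' >/dev/null; python3 -m crank '[{"fingers":1.5,"delta_pos":[-3,0,0],"twist":0},{"fingers":1.5,"delta_pos":[-5,0,0],"twist":0},{"fingers":1.5,"delta_pos":[-6.5,0,0],"twist":0},{"fingers":1.5,"delta_pos":[-7,0,0],"twist":0},{"fingers":1.5,"delta_pos":[-7,0,0],"twist":0},{"fingers":1.5,"delta_pos":[-7,0,0],"twist":0},{"fingers":1.5,"delta_pos":[-7,0,0],"twist":0},{"fingers":1.5,"delta_pos":[-7,0,0],"twist":0},{"fingers":1.5,"delta_pos":[-7,0,0],"twist":0},{"fingers":1.5,"delta_pos":[-7,0,0],"twist":0}]' >/dev/null; python3 go.py .509,-.129,.243; python3 - <<'E'
from rig import snapshot
from h import *
for n in ["wrist","scene"]:
    d=snapshot(n); np.save(n+"3.npy",d,allow_pickle=True); cv2.imwrite(f"pics/{n}3.png",d["color"][:,:,::-1])
    print(n,d["eye"],blobs(d,"red"),proj(d,[.509,-.129,.09]))
    if n=="scene": cv2.imwrite("pics/scene3c.png",cv2.resize(d["color"][90:240,290:480,::-1],None,fx=4,fy=4,interpolation=cv2.INTER_CUBIC))
E
```

```text
t 7.9 p [ 0.5088 -0.1675  0.2425] xax [ 0.0016  1.     -0.    ] zax [ 1.e-04 -0.e+00 -1.e+00] j [ 0.58  0.59 -0.56  1.8   0.4   0.86 -0.18] F [-0.   0.6 -0.6] gap 0.0211 grip 19.99
.509,-.129,.243 -> cm [ 3.85  0.01 -0.05]
twist to x=+y: -0.09
wrist [ 0.50763049 -0.09878178  0.39983511] [(array([284.8, 139.1]), [264, 117, 43, 45, 1127]), (array([285.1, 252.2]), [259, 219, 53, 82, 2206])] (np.float64(286.5007693106928), np.float64(138.48852619185496))
scene [-0.01330617  0.66997899  0.85904803] [(array([376.1, 138. ]), [373, 127, 7, 20, 98]), (array([128.8, 183.6]), [119, 166, 22, 28, 347]), (array([359.6, 194.6]), [353, 191, 13, 8, 62])] (np.float64(359.45170743854146), np.float64(193.38890137000584))
```

View pics/wrist3.png

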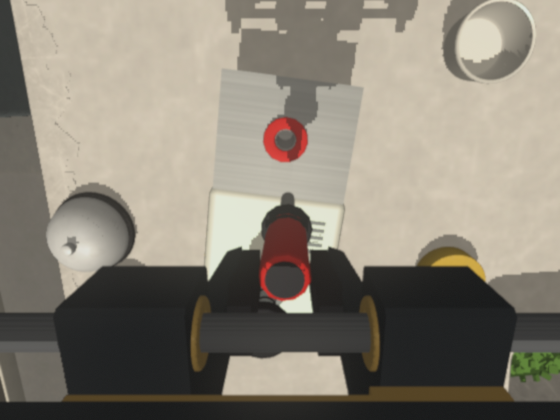

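View pics/scene3c.png

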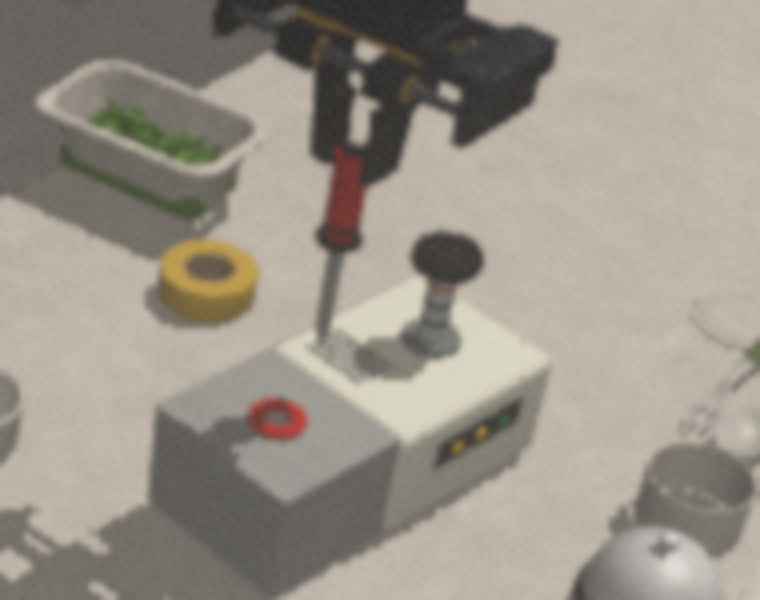

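The wrist view shows the collar at (285,139), the held handle's top at (285,280), the guard at about (286,225) and the probe tip at about (288,196). The scene crop shows the probe hanging from the jaws with its tip at crop (322,345), which is full-image (370.5,176).

```bash
python3 - <<'E'
from h import *
w=load("wrist3.npy"); s=load("scene3.npy"); t=load("top0.npy")
c=w["color"].astype(int); m=((c[...,0]>1.8*c[...,1])&(c[...,0]>50)).astype(np.uint8); m[190:]=0
cs=max(cv2.findContours(m,cv2.RETR_EXTERNAL,cv2.CHAIN_APPROX_NONE)[0],key=cv2.contourArea); e=cv2.fitEllipse(cs)
print("well wrist",e,plane(w,*e[0],.09))
h=(cs*0); inner=[k for k in cv2.findContours(m,cv2.RETR_CCOMP,cv2.CHAIN_APPROX_NONE)[0] if 100<cv2.contourArea(k)<900]
for k in inner: print("inner",cv2.fitEllipse(k)[0],plane(w,*cv2.fitEllipse(k)[0],.09))
print("well scene", plane(s,359.4,194.8,.09), cross(ray(w,*e[0]),ray(s,359.4,194.8)))
print("tip", plane(w,288,196,.1285),plane(s,370.5,176.2,.1285),cross(ray(w,288,196),ray(s,370.5,176.2)))
print("handle top wrist",plane(w,285.5,276,.266),"guard",plane(w,286,226,.206), "sceneguard", plane(s,290+340/4,90+238/4,.206))
cv2.imwrite("pics/w3c.png",cv2.resize(w["color"][180:310,230:340,::-1],None,fx=4.5,fy=4.5,interpolation=cv2.INTER_CUBIC))
E
```

```text
well wrist ((284.9718933105469, 139.23081970214844), (42.6060676574707, 43.3355827331543), 178.8561248779297) [ 0.50773309 -0.12960639  0.09      ]
inner (285.3313903808594, 139.5843505859375) [ 0.50803068 -0.12989673  0.09      ]
well scene [ 0.50563443 -0.12455362  0.09      ] (array([ 0.50824259, -0.12969163,  0.08541833]), np.float64(0.0012554500038748388))
tip [ 0.50995798 -0.16829044  0.1285    ] [ 0.50574014 -0.16162121  0.1285    ] (array([ 0.51034211, -0.1697754 ,  0.12162795]), np.float64(0.0008421860741975554))
handle top wrist [ 0.50781616 -0.16587395  0.266     ] guard [ 0.50820296 -0.16556371  0.206     ] sceneguard [ 0.50727801 -0.16474722  0.206     ]
```

View pics/w3c.png

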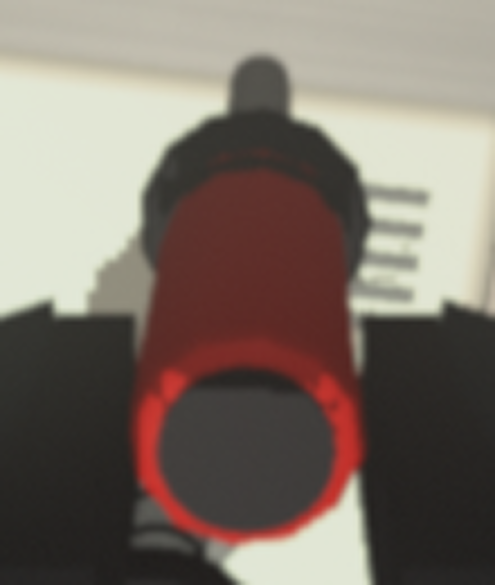

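```bash
python3 -m crank '[{"fingers":1.5,"delta_pos":[1,-0.05,0],"twist":0},{"fingers":1.5,"delta_pos":[2.5,-0.1,0],"twist":0},{"fingers":1.5,"delta_pos":[3.5,-0.1,0],"twist":0},{"fingers":1.5,"delta_pos":[3.75,-0.1,0],"twist":0},{"fingers":1.5,"delta_pos":[3.75,-0.1,0.5],"twist":0},{"fingers":1.5,"delta_pos":[3.75,-0.1,1],"twist":0},{"fingers":1.5,"delta_pos":[3.75,-0.1,2],"twist":0},{"fingers":1.5,"delta_pos":[3.75,-0.1,3],"twist":0},{"fingers":1.5,"delta_pos":[3.75,-0.1,3],"twist":0},{"fingers":1.5,"delta_pos":[3.75,-0.1,3],"twist":0}]' >/dev/null; python3 go.py; python3 - <<'E'
from rig import snapshot
from h import *
for n in ["wrist","scene"]:
    d=snapshot(n); np.save(n+"4.npy",d,allow_pickle=True)
a=load("wrist4.npy")["color"][120:340,190:380]; b=load("scene4.npy")["color"][110:240,290:420]
f=lambda i:cv2.resize(i,(390,450),interpolation=cv2.INTER_CUBIC)
cv2.imwrite("pics/c4.png",np.hstack([f(a),f(b)])[:,:,::-1])
E
```

```text
t 9.0 p [ 0.5076 -0.1304  0.2119] xax [2.3e-03 1.0e+00 2.0e-04] zax [-1.e-03  2.e-04 -1.e+00] j [ 0.49  0.62 -0.54  1.87  0.44  0.77 -0.28] F [ 0.6  0.2 -0.6] gap 0.0213 grip 19.99
twist to x=+y: -0.13
```

View pics/c4.png

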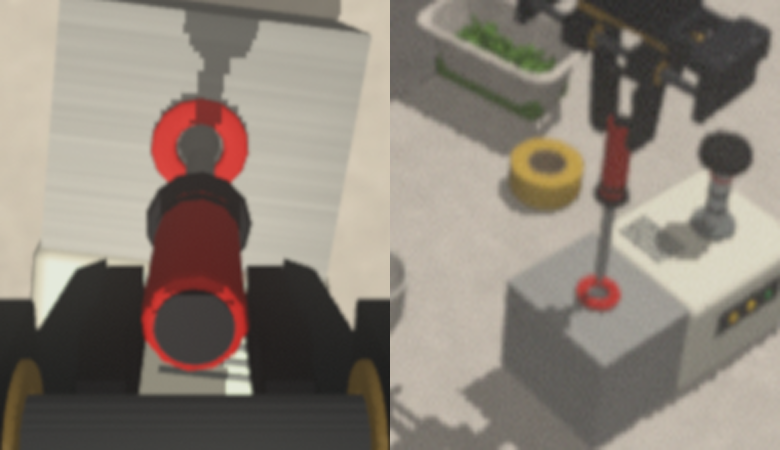

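In both panes the tip lies over the collar's hole: wrist pane tip about (200,140) with the collar at (200,147), scene pane tip at (600,283) with the collar at (598,292). I descend in stages.

```bash
python3 -m crank '[{"fingers":1.5,"delta_pos":[0,0,0.5],"twist":0},{"fingers":1.5,"delta_pos":[0,0,1],"twist":0},{"fingers":1.5,"delta_pos":[0,0,1.5],"twist":0},{"fingers":1.5,"delta_pos":[0,0,2],"twist":0},{"fingers":1.5,"delta_pos":[0,0,2],"twist":0}]'; python3 -m crank '[{"fingers":1.5,"delta_pos":[0,0,0],"twist":0}]'
```

```text
time: 9.6
ee_pos: [0.5073, -0.1303, 0.1916]
ee_rot: [-2.223, -2.218, 0.002]
wrist_force: [-0.5, 0.0, -0.8]
finger_gap: 0.0214
gripper_force: 20.0
time: 9.7
ee_pos: [0.5078, -0.1302, 0.1922]
ee_rot: [-2.223, -2.219, 0.0]
wrist_force: [0.1, 0.3, -0.7]
finger_gap: 0.0212
gripper_force: 20.0
```

```bash
python3 -m crank '[{"fingers":1.5,"delta_pos":[0,0,0.7],"twist":0},{"fingers":1.5,"delta_pos":[0,0,1.5],"twist":0},{"fingers":1.5,"delta_pos":[0,0,2.5],"twist":0},{"fingers":1.5,"delta_pos":[0,0,3.5],"twist":0},{"fingers":1.5,"delta_pos":[0,0,4.5],"twist":0},{"fingers":1.5,"delta_pos":[0,0,5.2],"twist":0},{"fingers":1.5,"delta_pos":[0,0,5.5],"twist":0},{"fingers":1.5,"delta_pos":[0,0,5.5],"twist":0}]'; python3 -m crank '[{"fingers":1.5,"delta_pos":[0,0,0.2],"twist":0},{"fingers":1.5,"delta_pos":[0,0,0.4],"twist":0},{"fingers":1.5,"delta_pos":[0,0,0.4],"twist":0}]'
```

```text
time: 10.5
ee_pos: [0.5077, -0.1302, 0.1369]
ee_rot: [-2.223, -2.219, 0.001]
wrist_force: [-0.0, -0.0, -0.7]
finger_gap: 0.0213
gripper_force: 20.0
time: 10.8
ee_pos: [0.5079, -0.1303, 0.1334]
ee_rot: [2.224, 2.219, -0.0]
wrist_force: [0.1, -0.4, -0.6]
finger_gap: 0.0212
gripper_force: 20.0
```

```bash
python3 -m crank '[{"fingers":1.5,"delta_pos":[0,0,0.15],"twist":0},{"fingers":1.5,"delta_pos":[0,0,0.3],"twist":0},{"fingers":1.5,"delta_pos":[0,0,0.3],"twist":0}]';  python3 -m crank '[{"fingers":1.5,"delta_pos":[0,0,0.1],"twist":0},{"fingers":1.5,"delta_pos":[0,0,0.1],"twist":0}]'
```

```text
time: 11.1
ee_pos: [0.5078, -0.1303, 0.1303]
ee_rot: [-2.224, -2.219, 0.0]
wrist_force: [0.4, -0.4, -1.1]
finger_gap: 0.0207
gripper_force: 20.0
time: 11.3
ee_pos: [0.508, -0.1303, 0.1295]
ee_rot: [2.224, 2.219, 0.0]
wrist_force: [0.8, -0.2, 0.7]
finger_gap: 0.0213
gripper_force: 20.0
```

```bash
python3 -m crank '[{"fingers":2.5,"delta_pos":[0,0,0],"twist":0},{"fingers":3.5,"delta_pos":[0,0,0],"twist":0},{"fingers":6,"delta_pos":[0,0,0],"twist":0},{"fingers":6,"delta_pos":[0,0,0],"twist":0},{"fingers":6,"delta_pos":[0,0,0],"twist":0},{"fingers":6,"delta_pos":[0,0,-1],"twist":0},{"fingers":6,"delta_pos":[0,0,-3],"twist":0},{"fingers":6,"delta_pos":[0,0,-6],"twist":0},{"fingers":6,"delta_pos":[0,0,-9],"twist":0},{"fingers":6,"delta_pos":[0,0,-10],"twist":0}]'; python3 -m crank '[{"fingers":2,"delta_pos":[-2,-0.2,0],"twist":0},{"fingers":0.5,"delta_pos":[-5,-0.6,0],"twist":0},{"fingers":0,"delta_pos":[-7,-0.8,0],"twist":0},{"fingers":0,"delta_pos":[-8,-0.9,0],"twist":0},{"fingers":0,"delta_pos":[-8,-0.9,0],"twist":0},{"fingers":0,"delta_pos":[-8,-0.9,0],"twist":0}]' 20; python3 go.py .4905,-.268,.19; python3 - <<'E'
from rig import snapshot
from h import *
for n in ["wrist","scene"]:
    d=snapshot(n); np.save(n+"5.npy",d,allow_pickle=True); print(proj(d,[.508,-.1297,.153]),proj(d,[.4905,-.268,.158]),blobs(d,"red"))
a=load("wrist5.npy")["color"]; b=load("scene5.npy")["color"][80:240,290:450]
cv2.imwrite("pics/c5.png",np.hstack([cv2.resize(a,(430,420)),cv2.resize(b,(370,420),interpolation=cv2.INTER_CUBIC)])[:,:,::-1])
E
```

```text
time: 12.3
ee_pos: [0.5095, -0.1301, 0.2327]
ee_rot: [2.221, 2.216, 0.005]
wrist_force: [-0.2, -1.3, -0.4]
finger_gap: 0.0599
gripper_force: 0.0
time: 12.9
ee_pos: [0.4988, -0.209, 0.2293]
ee_rot: [-2.222, -2.22, -0.001]
wrist_force: [0.0, 0.7, 0.4]
finger_gap: 0.0139
gripper_force: 0.0
t 12.9 p [ 0.4988 -0.209   0.2293] xax [9.0e-04 1.0e+00 1.1e-03] zax [ 0.      0.0011 -1.    ] j [ 0.65  0.62 -0.56  1.81  0.42  0.84 -0.11] F [0.  0.7 0.4] gap 0.0139 grip 0.0
.4905,-.268,.19 -> cm [-5.91 -0.83  3.92]
twist to x=+y: -0.05
(np.float64(302.1533550968465), np.float64(82.4507195677499)) (np.float64(274.6636909222056), np.float64(293.49528535349293)) [(array([298.2,  87.1]), [275, 62, 47, 50, 1107])]
(np.float64(362.9515988650726), np.float64(173.31312398103412)) (np.float64(402.4672969669008), np.float64(151.9348915992543)) [(array([128.7, 183.5]), [119, 166, 22, 28, 343]), (array([361.2, 183. ]), [358, 176, 7, 15, 75])]
```

View pics/c5.png

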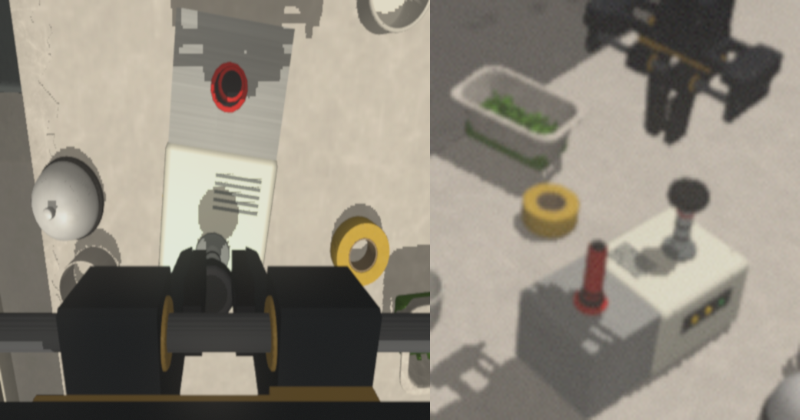

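The probe stands seated: in the wrist pane the handle is end-on over the collar at (230,85), and the scene pane shows its guard on the collar. The plunger is at about (276,290) in full wrist pixels and up, which agrees with the estimate. I move over it with the fingers closed.

```bash
python3 -m crank '[{"fingers":0,"delta_pos":[-1.5,-0.2,0],"twist":0},{"fingers":0,"delta_pos":[-3.5,-0.5,0],"twist":0},{"fingers":0,"delta_pos":[-5.2,-0.75,0],"twist":0},{"fingers":0,"delta_pos":[-5.8,-0.85,1],"twist":0},{"fingers":0,"delta_pos":[-5.8,-0.85,2],"twist":0},{"fingers":0,"delta_pos":[-5.8,-0.85,3],"twist":0},{"fingers":0,"delta_pos":[-5.8,-0.85,3.6],"twist":0},{"fingers":0,"delta_pos":[-5.8,-0.85,3.6],"twist":0},{"fingers":0,"delta_pos":[-5.8,-0.85,3.6],"twist":0}]'; python3 go.py .4905,-.2675,.18 .4905,-.2675,.137
```

```text
time: 13.9
ee_pos: [0.4904, -0.2675, 0.1933]
ee_rot: [-2.222, -2.22, -0.0]
wrist_force: [0.2, -0.4, 0.2]
finger_gap: 0.0002
gripper_force: 0.0
t 13.9 p [ 0.4904 -0.2675  0.1933] xax [8.e-04 1.e+00 4.e-04] zax [-0.e+00  4.e-04 -1.e+00] j [ 0.73  0.69 -0.53  1.79  0.47  0.79 -0.04] F [ 0.2 -0.4  0.2] gap 0.0002 grip 0.0
.4905,-.2675,.18 -> cm [0.   0.01 1.33]
.4905,-.2675,.137 -> cm [-0.    0.01  5.63]
twist to x=+y: -0.05
```

```bash
python3 -m crank '[{"fingers":0,"delta_pos":[0,0,0.6],"twist":0},{"fingers":0,"delta_pos":[0,0,1.2],"twist":0},{"fingers":0,"delta_pos":[0,0,1.7],"twist":0},{"fingers":0,"delta_pos":[0,0,2],"twist":0},{"fingers":0,"delta_pos":[0,0,2],"twist":0}]' 20; python3 -m crank '[{"fingers":0,"delta_pos":[0,0,0.6],"twist":0},{"fingers":0,"delta_pos":[0,0,1.2],"twist":0},{"fingers":0,"delta_pos":[0,0,1.8],"twist":0},{"fingers":0,"delta_pos":[0,0,2.4],"twist":0},{"fingers":0,"delta_pos":[0,0,3],"twist":0},{"fingers":0,"delta_pos":[0,0,3.4],"twist":0},{"fingers":0,"delta_pos":[0,0,3.4],"twist":0},{"fingers":0,"delta_pos":[0,0,3.4],"twist":0}]'; python3 go.py
```

```text
time: 14.4
ee_pos: [0.4898, -0.2681, 0.1729]
ee_rot: [-2.223, -2.219, 0.001]
wrist_force: [1.1, 0.5, -0.0]
finger_gap: 0.0005
gripper_force: 0.0
time: 15.2
ee_pos: [0.49, -0.2682, 0.1397]
ee_rot: [2.224, 2.219, -0.001]
wrist_force: [-1.3, 0.5, 5.8]
finger_gap: 0.0003
gripper_force: 3.0
t 15.2 p [ 0.49   -0.2682  0.1397] xax [ 2.e-03  1.e+00 -4.e-04] zax [-2.e-04 -4.e-04 -1.e+00] j [ 0.7   0.76 -0.48  1.84  0.53  0.67 -0.1 ] F [-1.3  0.5  5.8] gap 0.0003 grip 2.97
twist to x=+y: -0.12
```

```bash
python3 -c "
from rig import bot; print(bot.tcp_to_tips)"; for i in 1 2; do python3 -m crank '[{"fingers":0,"delta_pos":[0,0,0.1],"twist":0},{"fingers":0,"delta_pos":[0,0,0.1],"twist":0}]' | grep -E "ee_pos|wrist|time"; done; python3 -m crank '[{"fingers":0,"delta_pos":[0,0,0.1],"twist":0},{"fingers":0,"delta_pos":[0,0,0.1],"twist":0}]' | grep -E "ee_pos|wrist|time"
```

```text
0.022
time: 15.4
ee_pos: [0.49, -0.2682, 0.1386]
wrist_force: [-1.4, -0.1, 5.0]
time: 15.6
ee_pos: [0.49, -0.2682, 0.1374]
wrist_force: [-1.8, -1.2, 2.6]
time: 15.8
ee_pos: [0.49, -0.2682, 0.1362]
wrist_force: [-1.1, 0.3, 1.8]
```

```bash
for i in 1 2 3; do python3 -m crank '[{"fingers":0,"delta_pos":[0,0,0],"twist":0}]' | grep -E "ee_pos|wrist"; done;  python3 -m crank '[{"fingers":0,"delta_pos":[0,0,0.1],"twist":0},{"fingers":0,"delta_pos":[0,0,0.1],"twist":0}]' | grep -E "ee_pos|wrist|time"; python3 -m crank '[{"fingers":0,"delta_pos":[0,0,0.1],"twist":0},{"fingers":0,"delta_pos":[0,0,0.1],"twist":0}]' | grep -E "ee_pos|wrist|time"
```

```text
ee_pos: [0.49, -0.2682, 0.1362]
wrist_force: [-1.2, 0.2, 2.5]
ee_pos: [0.49, -0.2682, 0.1363]
wrist_force: [0.3, -0.5, 2.2]
ee_pos: [0.49, -0.2682, 0.1364]
wrist_force: [-0.5, 0.0, 1.8]
time: 16.3
ee_pos: [0.49, -0.2682, 0.1353]
wrist_force: [-1.0, 0.3, 2.4]
time: 16.5
ee_pos: [0.49, -0.2682, 0.1344]
wrist_force: [-0.4, -0.2, 2.9]
```

```bash
python3 - <<'E'
from rig import snapshot
from h import *
d=snapshot("scene"); np.save("scene6.npy",d,allow_pickle=True); a=load("scene5.npy")["color"].astype(int); c=d["color"].astype(int)
from rig import bot; p=bot.sense()["ee_pos"]
print("button up/now expected px",proj(d,[.49,-.268,.158]),proj(d,[.49,-.268,.113]),"tips",proj(d,[p[0],p[1],p[2]-.022]))
print("white housing top px",proj(d,[.49,-.268,.085]))
# brightness column below tool: rows 135..200
u=int(proj(d,[.49,-.268,.11])[0])
for v in range(132,192,2): print(v,a[v,u-16:u+17:4].max(1).shape and a[v,u-16:u+17:4].sum(1)//3,"|",c[v,u-16:u+17:4].sum(1)//3)
E
```

```text
button up/now expected px (np.float64(402.6317218545053), np.float64(152.0163757362933)) (np.float64(399.65011752477466), np.float64(166.31705582111707)) tips (np.float64(399.657482917334), np.float64(166.46480533760214))
white housing top px (np.float64(397.86355951360827), np.float64(174.88593074389297))
132 [179 154 101  61 146 180 179 177 178] | [181 167  55  58  74  59  54  61  70]
134 [179 179 139 119 177 179 182 181 179] | [182 178 110  60  69  57  57  57  62]
136 [180 178 176 176 182 178 180 179 184] | [179 178 172 108  55  55  53  57  60]
138 [179 179 177 179 180 178 183 183 180] | [177 179 177 173  55  60  54  69  65]
140 [180 180 180 178 182 178 180 180 180] | [179 180 180 172  56  58  56  75  74]
142 [177 181 180 180 182 181 178 181 179] | [179 179 181 172  58  58  57  56 156]
144 [182 177 180 180 181 182 178 178 179] | [177 178 178 169  56  53  54  67 179]
146 [179 177 177 179 171 179 179 179 181] | [179 176 178 166  56  55  57  99 180]
148 [176 178 178 147  94 119 164 179 179] | [179 177 181 165  61  56  59 129 183]
150 [176 177 181  79  60  67  84 176 179] | [179 177 1
[... 967 characters left out ...]
208] | [164 134  84  79  96 124 208 211 208]
176 [127 128 102  86 119 122 209 209 208] | [123 126  98  81  92 121 208 209 209]
178 [104 126 124  93 107 151 209 209 208] | [105 125 123  94  97 146 209 209 207]
180 [102 112 127 127 183 206 209 209 208] | [101 115 127 124 180 207 207 210 209]
182 [103 117 123 158 209 208 207 209 208] | [102 115 123 140 207 208 209 209 210]
184 [156 144 145 205 208 207 207 208 206] | [116 127 126 188 208 208 208 207 208]
186 [205 204 204 209 208 209 209 208 195] | [125 124 127 198 208 209 208 208 197]
188 [208 209 207 208 209 207 209 199 155] | [129 127 164 145 200 209 210 196 155]
190 [208 209 209 207 207 206 199 162 127] | [125 126 137 182 143 205 200 161 127]
```

The scene rows don't look like a fully pressed button, so I measure again. I compare the dark button and finger blob's outline before and now against where each plunger travel would put it.

```bash
python3 -m crank '[{"fingers":0,"delta_pos":[0,0,0],"twist":0}]' | grep -E "ee_pos|wrist"; python3 - <<'E'
from rig import snapshot
from h import *
d=snapshot("scene"); np.save("scene7.npy",d,allow_pickle=True)
for n in ["scene5.npy","scene7.npy"]:
    g=load(n)["color"].max(2).astype(int)
    print(n)
    for v in range(144,182,2):
        r=np.where(g[v,382:422]<82)[0]; print(v,(r.min()+382,r.max()+382,len(r)) if len(r) else None,end="; ")
    print()
for tr in (0,.014,.028,.042): 
    P=np.array([.49,-.268]); z=.158-tr
    print(tr,"top",np.round(proj(d,[*P,z]),1),"near bottom edge",np.round(proj(d,[P[0]-.0108,P[1]+.0203,z-.013]),1))
w=snapshot("wrist"); np.save("wrist7.npy",w,allow_pickle=True); print("red in wrist",blobs(w,"red"), "expect handle top",proj(w,[.508,-.1297,.153]))
s=load("scene7.npy"); print("red in scene",blobs(s,"red",5))
E
```

```text
ee_pos: [0.49, -0.2682, 0.1344]
wrist_force: [-1.2, 0.3, 3.0]
scene5.npy
144 None; 146 None; 148 None; 150 (np.int64(396), np.int64(406), 11); 152 (np.int64(394), np.int64(408), 15); 154 (np.int64(394), np.int64(409), 16); 156 (np.int64(394), np.int64(409), 16); 158 (np.int64(397), np.int64(407), 11); 160 (np.int64(400), np.int64(403), 4); 162 None; 164 None; 166 None; 168 None; 170 None; 172 None; 174 None; 176 None; 178 None; 180 None; 
scene7.npy
144 (np.int64(397), np.int64(411), 15); 146 (np.int64(397), np.int64(410), 14); 148 (np.int64(397), np.int64(409), 13); 150 (np.int64(397), np.int64(409), 13); 152 (np.int64(396), np.int64(408), 13); 154 (np.int64(394), np.int64(408), 15); 156 (np.int64(393), np.int64(408), 16); 158 (np.int64(393), np.int64(408), 16); 160 (np.int64(394), np.int64(408), 15); 162 (np.int64(396), np.int64(406), 11); 164 (np.int64(400), np.int64(402), 3); 166 None; 168 None; 170 None; 172 None; 174 (np.int64(394), np.int64(395), 2); 176 None; 178 None; 180 None; 
0 top [402.6 152. ] near bottom edge [400.7 161.2]
0.014 top [401.7 156.5] near bottom edge [399.7 165.7]
0.028 top [400.8 161. ] near bottom edge [398.8 170.1]
0.042 top [399.8 165.4] near bottom edge [397.9 174.5]
red in wrist [] expect handle top (np.float64(346.21173875910983), np.float64(-133.8485503422121))
red in scene [(array([128.8, 183.6]), [119, 166, 22, 28, 346]), (array([361.1, 183.1]), [357, 176, 9, 15, 92]), (array([171.2, 181.4]), [168, 178, 7, 7, 17]), (array([358.9, 196.9]), [353, 194, 12, 5, 16])]
```

The dark button's outline has shifted down exactly 4 rows, about 13 mm. So the plunger is only near its first click, and the fingertips sit about 3 cm higher than the reading suggests. That fits the sawtooth force seen so far. I keep pushing in steps and watch the button's edge and the force.

```bash
cat > btn.py <<'E'
from rig import snapshot,bot
from h import *
d=snapshot("scene"); g=d["color"].max(2).astype(int)
rows=[v for v in range(150,182) if (g[v,390:412]<82).sum()>=4]
e=max(rows); print("button lower edge row",e,"travel mm ~",round((e-160)*3.15,1),[int((g[v,385:415]<82).sum()) for v in range(e-9,e+3)],bot.sense()["ee_pos"].round(4),np.round(bot.sense()["wrist_force"],1))
E
python3 btn.py; python3 -m crank '[{"fingers":0,"delta_pos":[0,0,0.4],"twist":0},{"fingers":0,"delta_pos":[0,0,0.8],"twist":0},{"fingers":0,"delta_pos":[0,0,1.2],"twist":0},{"fingers":0,"delta_pos":[0,0,1.5],"twist":0},{"fingers":0,"delta_pos":[0,0,1.5],"twist":0},{"fingers":0,"delta_pos":[0,0,1.5],"twist":0}]' | grep -E "time|ee_pos|wrist_f"; python3 btn.py
```

```text
button lower edge row 163 travel mm ~ 9.4 [15, 15, 16, 16, 16, 16, 15, 13, 11, 9, 3, 0] [ 0.49   -0.2683  0.1344] [-1.1  1.1  3.5]
time: 17.4
ee_pos: [0.4901, -0.2683, 0.1195]
wrist_force: [-1.4, -0.1, 4.5]
button lower edge row 168 travel mm ~ 25.2 [14, 15, 16, 16, 16, 15, 15, 13, 9, 6, 0, 0] [ 0.4901 -0.2683  0.1195] [-0.7  1.1  3.5]
```

```bash
python3 -m crank '[{"fingers":0,"delta_pos":[0,0,0.4],"twist":0},{"fingers":0,"delta_pos":[0,0,0.8],"twist":0},{"fingers":0,"delta_pos":[0,0,1.1],"twist":0},{"fingers":0,"delta_pos":[0,0,1.3],"twist":0},{"fingers":0,"delta_pos":[0,0,1.3],"twist":0},{"fingers":0,"delta_pos":[0,0,1.3],"twist":0}]' | grep -E "time|ee_pos|wrist_f"; python3 btn.py; for i in 1; do python3 -m crank '[{"fingers":0,"delta_pos":[0,0,0.1],"twist":0},{"fingers":0,"delta_pos":[0,0,0.1],"twist":0}]' | grep -E "ee_pos|wrist"; done; python3 -m crank '[{"fingers":0,"delta_pos":[0,0,0.1],"twist":0},{"fingers":0,"delta_pos":[0,0,0.1],"twist":0}]' | grep -E "ee_pos|wrist"; python3 btn.py
```

```text
time: 18.05
ee_pos: [0.4901, -0.2683, 0.1064]
wrist_force: [-0.5, 0.3, 3.5]
button lower edge row 173 travel mm ~ 40.9 [15, 15, 16, 15, 15, 15, 13, 12, 12, 4, 0, 0] [ 0.4901 -0.2683  0.1065] [-1.2  0.3  3.5]
ee_pos: [0.4901, -0.2683, 0.1055]
wrist_force: [-2.1, -0.3, 5.0]
ee_pos: [0.4902, -0.2683, 0.1046]
wrist_force: [-1.3, 1.0, 5.9]
button lower edge row 173 travel mm ~ 40.9 [14, 14, 16, 16, 15, 15, 14, 13, 12, 9, 2, 0] [ 0.4901 -0.2683  0.1046] [-2.4 -0.5  6. ]
```

```bash
for i in 1; do python3 -m crank '[{"fingers":0,"delta_pos":[0,0,0.1],"twist":0},{"fingers":0,"delta_pos":[0,0,0.1],"twist":0}]' | grep -E "ee_pos|wrist"; done; python3 -m crank '[{"fingers":0,"delta_pos":[0,0,0.1],"twist":0},{"fingers":0,"delta_pos":[0,0,0.1],"twist":0}]' | grep -E "ee_pos|wrist";  python3 -m crank '[{"fingers":0,"delta_pos":[0,0,0.1],"twist":0},{"fingers":0,"delta_pos":[0,0,0.1],"twist":0}]' | grep -E "ee_pos|wrist"; python3 btn.py
```

```text
ee_pos: [0.4902, -0.2683, 0.1038]
wrist_force: [-2.3, 1.7, 7.1]
ee_pos: [0.4901, -0.2683, 0.1029]
wrist_force: [-2.0, 0.7, 8.7]
ee_pos: [0.4901, -0.2683, 0.102]
wrist_force: [-3.1, 0.9, 9.5]
button lower edge row 174 travel mm ~ 44.1 [14, 14, 16, 16, 16, 15, 14, 13, 12, 11, 3, 0] [ 0.4901 -0.2683  0.1021] [-3.   1.4 10.3]
```

```bash
python3 -m crank '[{"fingers":0,"delta_pos":[0,0,0.1],"twist":0},{"fingers":0,"delta_pos":[0,0,0.1],"twist":0}]' | grep -E "ee_pos|wrist"; python3 -m crank '[{"fingers":0,"delta_pos":[0,0,0.1],"twist":0},{"fingers":0,"delta_pos":[0,0,0.1],"twist":0}]' | grep -E "ee_pos|wrist";  python3 -m crank '[{"fingers":0,"delta_pos":[0,0,0.1],"twist":0},{"fingers":0,"delta_pos":[0,0,0.1],"twist":0}]' | grep -E "ee_pos|wrist"; python3 btn.py
```

```text
ee_pos: [0.4902, -0.2683, 0.1012]
wrist_force: [-2.3, 0.6, 9.9]
ee_pos: [0.4902, -0.2683, 0.1011]
wrist_force: [-5.0, 1.6, 18.6]
ee_pos: [0.4902, -0.2683, 0.1011]
wrist_force: [-7.8, 2.4, 27.2]
button lower edge row 175 travel mm ~ 47.2 [14, 16, 16, 16, 15, 14, 14, 13, 11, 6, 2, 0] [ 0.4902 -0.2683  0.101 ] [-6.7  1.3 26.8]
```

The force jumps at TCP z = 0.1011, which is the hard stop (45 mm). I ease off a little so the plunger stays past the third click, then check the probe before handing in.

```bash
python3 -m crank '[{"fingers":0,"delta_pos":[0,0,-0.1],"twist":0},{"fingers":0,"delta_pos":[0,0,-0.2],"twist":0},{"fingers":0,"delta_pos":[0,0,-0.2],"twist":0},{"fingers":0,"delta_pos":[0,0,-0.2],"twist":0},{"fingers":0,"delta_pos":[0,0,-0.2],"twist":0},{"fingers":0,"delta_pos":[0,0,-0.2],"twist":0}]'; python3 btn.py; python3 - <<'E'
from rig import snapshot
from h import *
d=snapshot("scene"); print(blobs(d,"red",50),blobs(d,"blue",50)); t=snapshot("top"); print(blobs(t,"red",20),blobs(t,"blue"))
print("expected handle centre, scene/top, seated:",proj(d,[.5085,-.1297,.122]),proj(t,[.5085,-.1297,.122]))
E
```

```text
time: 20.45
ee_pos: [0.4902, -0.2683, 0.1012]
ee_rot: [2.223, 2.219, -0.0]
wrist_force: [-2.0, 1.3, 10.9]
finger_gap: 0.0003
gripper_force: 5.3
button lower edge row 175 travel mm ~ 47.2 [15, 16, 16, 16, 15, 14, 13, 12, 12, 5, 0, 0] [ 0.4901 -0.2683  0.1012] [-3.3  1.  11.2]
[(array([128.8, 183.6]), [119, 166, 22, 28, 344]), (array([361., 183.]), [357, 176, 8, 15, 90])] [(array([204.5, 298.3]), [199, 287, 11, 22, 163])]
[(array([168.7,  94.6]), [159, 84, 21, 22, 339]), (array([207.6, 115.9]), [192, 95, 28, 36, 503]), (array([345.5, 227.3]), [338, 220, 16, 15, 99])] [(array([145.6, 237.6]), [138, 232, 14, 11, 80]), (array([149.7, 324.6]), [128, 321, 46, 8, 269])]
expected handle centre, scene/top, seated: (np.float64(361.28422213684985), np.float64(183.30275155075626)) (np.float64(347.0374670963147), np.float64(225.8944859703665))
```

```bash
python3 -c "
from rig import order; print(order.finish_job())"
```

```text
the job is handed in; nothing more can be done
None
```

I handed the job in at about 20.6 s: the red probe stands released in the well, and the closed fingers hold the plunger about 45 mm down, past the third click, with about 11 N. The blue probe hasn't moved, and I saw no contact with anything else, but I did not re-measure the salt shaker, ramekin or label roll.

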